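# Pack the finished hammer heads and snap the tote's lid shut

### The job

Move both steel hammer heads from the finishing machine's catch tray into the small tote, then put the tote's lid on and press it straight down past the clips at both ends until it snaps fully home. Do not let up after the snap: finish with the gripper still on the lid, pressing it down firmly onto the tote, with 10 N or so, and nothing let go. Leave the dish, the hammer and the graver handle where they are.

Things in the scene. Friction and masses are not known exactly. Their poses are not given: they have to be found in the camera images.
- head_a_mid (a point): Centre (half-way up) of a steel chasing-hammer head without its shaft, lying flat in the catch tray: 54 mm long along its x axis, 16 mm wide (y) and 16 mm high (z), about 90 g. Middle 18 mm is a block with flat sides, best gripped across y; one end is round (16 mm across), the other a thinner wedge. Finishes inside the tote.
- head_b_mid (a point): Centre of the second hammer head, the same in every way. The two heads lie at least 65 mm apart, neither within 25 mm of the tray's sides at its middle.
- tray: Open aluminium catch tray, fixed, 208 (its x) by 148 (its y) by 20 mm high, wall and floor 4 mm; origin at the centre of its underside, z up. A chute comes down into it from +y, and the grey finishing machine (240 mm wide, 245 mm high with its drum) stands beyond, its front face 170 mm from the tray's origin.
- tote: Small grey open-topped tote, fixed in a nest on the bench; origin at the centre of its underside, x along its long side, z up. Outside 148 (x) by 104 (y) by 50 mm high, wall and floor 4 mm: inside 140 by 96 by 46 mm. At each short end stands a sprung steel clip, 30 mm wide, its leaning nose reaching in over the rim and up to 71 mm above the bench.
- tote_rim (a point): Centre of the tote's mouth, 50 mm above its underside, level with the rim.
- lid: Loose grey clip lid, 130 g, lying right way up on its ribs; origin at the centre of its underside (foot of the ribs), x along its long side. Plate 150 (x) by 104 (y) by 5 mm, 12 to 17 mm above the origin; tapered ribs below it enter the tote's mouth with 1.5 to 5 mm play a side. Fits either way round. Fully home its origin is centred 38 mm above the tote's origin, plate on the rim.
- lid_handle (a point): Grip point on the lid's handle, 39 mm above the lid's origin. The handle is a bar along the lid's x at its middle, 60 mm long, 14 mm thick (y), standing 32 mm above the plate (top 49 mm above the lid's origin); grip it across y.
- clip_front (a joint): Sliding of the clip at the tote's -x end, m: 0 sprung in, up to 0.008 when pushed outward. The lid meets both clip noses when 14 mm above home; the push needed rises from about 5 N to 10 to 15 N 7 mm above home, then drops suddenly; 2 to 4 mm above home the clips spring in over the plate and draw it down; then it stops hard on the rim.
- clip_back (a joint): The same for the clip at the tote's +x end.
- dish: Small white ceramic dish, 80 mm across, 22 mm high; a bystander, leave it alone.
- hammer: Hammer of 220 mm with its shaft, lying beyond the work; a bystander, leave it alone.
- graver: Upright turned wooden graver handle, 32 mm across, 53 mm high; a bystander, leave it alone.
Things that resemble listed ones, but are neither listed nor needed, are in the scene too. What is shaped like the part that bears head_a_mid but red is not meant.

How it is judged:
On the way, in this order (a step that is already met when the one before it is completed fails the run):
1. both hammer heads are inside the tote (x of head_a_mid in the frame of tote between -0.07 and 0.07 m and y of head_a_mid in the frame of tote between -0.048 and 0.048 m and z of head_a_mid in the frame of tote between 0.004 and 0.045 m and x of head_b_mid in the frame of tote between -0.07 and 0.07 m and y of head_b_mid in the frame of tote between -0.048 and 0.048 m and z of head_b_mid in the frame of tote between 0.004 and 0.045 m), for 0.2 s.
2. the lid has snapped home: plate on the rim, both clips sprung in over it (z of lid in the frame of tote between 0.03 and 0.0405 m and x of lid in the frame of tote between -0.004 and 0.004 m and y of lid in the frame of tote between -0.004 and 0.004 m and angle between the z axis of lid and the z axis of tote, either way round below 0.04 rad and value of joint each of clip_front, clip_back below 0.0015 m), for 0.1 s.
At the end, for the whole second after the job is handed in: Both hammer heads are inside the tote; the lid is home on the rim (within 2.5 mm in height, 4 mm sideways, 0.04 rad of level), both clips are sprung in (within 1.5 mm of 0), and the robot, still touching the lid, presses it onto the tote with more than 5 N (all of step 1 and all of step 2 and contact force between lid and tote above 5 N and contact force between any of the fingers, the arm and lid above 1 N); the arm keeps its last pose, push and grip.
It fails at once if the dish is disturbed (moved more than 30 mm) (distance of dish from where it was at the start of the episode above 0.03 m).
It fails at once if the hammer is disturbed (moved more than 30 mm) (distance of hammer from where it was at the start of the episode above 0.03 m).
It fails at once if the graver is disturbed (moved more than 30 mm) (distance of graver from where it was at the start of the episode above 0.03 m).
It also fails if it takes over 72 s, if anything falls off the work surface, if the arm or the gripper's body presses on something with over 40 N, if the wrist force passes 120 N, or if a joint passes its speed limit or range.

### The arm

A 7-joint arm with a two-finger parallel gripper is mounted at the origin on the work surface. World frame = base frame: x ahead of the robot, y to its left, z up, the work surface at z = 0. Lengths are in m, angles in rad, forces in N, time in s.
With the tool pointing down it reaches from about 0.35 to 0.9 m from the base axis. Payload 7.2 kg.
Tool frame: the origin (TCP) lies midway between the tips of the shut fingers; the grasp point (between the pads) lies 19 mm behind it; z points along the fingers, y is the line along which they close (so a half turn about z gives the same grasp; the last joint's range is limited). The gripper opens to 85 mm and grips with 20 to 120 N. Pads are 22 mm wide; open, the fingers measure 114 mm over their backs; the gripper's body (76 mm by 85 mm) begins 54 mm behind the grasp point. The pads swing forward as they close: fully open they stand 13 mm farther back than shut.
Start: joints at [-0.068, 0.411, -0.013, 1.596, 0.006, 1.134, -0.082], TCP at [0.625, -0, 0.231] pointing down, gripper open.
Joint ranges: [-2.95, 2.95], [-0.29, 1.99], [-1.47, 1.44], [0.14, 2.54], [-1.03, 4.17], [0.13, 1.85], [-2.86, 2.86]. Speed limits (rad/s): [2.39, 2.39, 3.01, 3.01, 3.14, 3.14, 3.14].

### API

Orientations are given as a 3x3 rotation matrix whose columns are the frame's x, y, z axes.
In Python, from cell import observe, vision, env gives the robot as it stands.
- The arm moves only by the tool step_arm, never from a script. Its argument "commands" is a list of rows, each an object with "translation": the shift along the tool's x, y, z in units of 800 mm (1.0 is 800 mm), a list of three; "turn": the turn about the tool's z in units of pi/2 rad (1.0 is pi/2 rad); "gripper": the closure in counts, from 0 (fully open) to 255 (shut). A call has 1 to 20 rows; each row is the pose to reach, as a shift and turn from the pose commanded when the call began, along the tool's axes at that moment; what a row does not reach only later rows make up. A row lasts 1/12 s, in which the tool goes at most 41.7 mm and 7.16 degrees, less where a joint would pass 70% of its speed; a pose out of reach is approached as far as the arm can. A call with a number of a shift or a turn outside -1 to 1 is refused whole. A call with a gripper value outside its range is refused whole. The fingers move at their own pace and stop on an object; "force" is the grip in N (left out, the last holds). Time passes only in rows, so rows that repeat a pose let the fingers close. It gives the time, the measured TCP pose, the force, the opening and the grip force at its end, in the units of the state.
- observe(): the state, without advancing time (a new reading comes with each control period).
- vision.get_image(name): name is "scene" or "side" or "wrist"; returns the picture (384x512x3 uint8, red, green, blue); there is no depth.
- vision.camera_params(name): a dict with "camera_matrix" (3x3 intrinsics, pixels), "cam_to_world" (4x4, takes a point from camera to world coordinates); the wrist camera has in their place "mount" (4x4, takes a point from camera to tool coordinates, whose origin is the TCP and whose axes are the flange's). Camera axes: x right, y down, z forward; pixel columns grow to the right and rows downward; lengths in m; the calibration is good to about 2 mm. A picture is of the moment at which its call begins: read the wrist's pose just before it. camera_params takes no time and is no camera call.
- env.finish_job(): hands the job in; it is judged then, once.
The state is a dict: "time_s": time; "joints": joint angles; "dq": joint speeds; "joint_efforts": joint torques, N m; "tool_pos": TCP position; "orientation": TCP orientation; "contact_force": force on the tool from outside, world axes, zero at the start; "moment": the same for the moment, N m; "opening": opening from 0.0 (shut) to 1.0 (fully open); "finger_force": force on a finger pad.
Only numpy, scipy, OpenCV 4.12 (cv2) and the standard library are available. Lean on these libraries where they do the work, as an engineer would, in place of code of your own. Each camera call takes 0.05 s, during which the arm holds its last target. There are 200 camera calls.

## Working session

There is one attempt and no reset: what is moved stays moved. The work goes in short steps, Python scripts to look and compute and a tool call to move; the robot and the scene stay as the last step left them, time stands still between calls to the robot, and variables do not carry over. Pictures are saved under pics/ and viewed, at most 13 in all, crops included, and the job is handed in when it is done.

Besides the shell and the picture viewer there is one more tool, called after "Call:" in YAML: its name, and indented under it one key for each argument. step_arm: Moves the arm, as the interface text tells. Its arguments: {"type":"object","properties":{"commands":{"type":"array","items":{"type":"object","properties":{"translation":{"type":"array","items":{"type":"number","minimum":-1,"maximum":1}},"turn":{"type":"number","minimum":-1,"maximum":1},"gripper":{"type":"number"}}}},"force":{"type":"number"}},"required":["commands"]}

```bash
mkdir -p pics; ls; cat > h.py <<'E'
import numpy as np, cv2
from cell import observe, vision, env
def cam(name):
    p=vision.camera_params(name); K=np.array(p["camera_matrix"])
    if "cam_to_world" in p: return K,np.array(p["cam_to_world"])
    s=observe(); T=np.eye(4); T[:3,:3]=np.array(s["orientation"]); T[:3,3]=s["tool_pos"]
    return K,T@np.array(p["mount"])
def ray(K,T,uv,z):
    uv=np.atleast_2d(np.array(uv,float)); d=np.c_[uv,np.ones(len(uv))]@np.linalg.inv(K).T@T[:3,:3].T
    return T[:3,3]+d*((z-T[2,3])/d[:,2])[:,None]
def proj(K,T,P):
    q=(np.atleast_2d(P)-T[:3,3])@T[:3,:3]@K.T; return q[:,:2]/q[:,2:]
def snap(name,f=None):
    c=cam(name); im=np.array(vision.get_image(name))[...,::-1].copy()
    if f: cv2.imwrite("pics/"+f,im)
    return im,c
E
python3 - <<'E'
from h import *
a,ca=snap("scene","s0.png");b,cb=snap("side","d0.png");w,cw=snap("wrist","w0.png")
for n,c in(("scene",ca),("side",cb),("wrist",cw)): print(n,c[0].round(1).tolist(),c[1].round(3).tolist())
cv2.imwrite("pics/ab.png",cv2.resize(np.hstack([a,b]),(800,300)))
o=observe();print(o["contact_force"],np.round(o["orientation"],3).tolist(),o["time_s"])
E
```

```text
pics
scene [[490.3, 0.0, 261.3], [0.0, 490.3, 191.3], [0.0, 0.0, 1.0]] [[-0.745, 0.476, -0.468, 1.126], [0.667, 0.514, -0.539, 0.664], [-0.016, -0.714, -0.7, 0.902], [0.0, 0.0, 0.0, 1.0]]
side [[437.1, 0.0, 253.1], [0.0, 437.1, 198.2], [0.0, 0.0, 1.0]] [[-0.743, -0.423, 0.519, 0.018], [-0.67, 0.476, -0.57, 0.635], [-0.006, -0.771, -0.636, 0.752], [0.0, 0.0, 0.0, 1.0]]
wrist [[272.9, 0.0, 254.8], [0.0, 272.9, 189.1], [0.0, 0.0, 1.0]] [[1.0, 0.001, -0.002, 0.626], [0.0, -0.953, -0.303, 0.077], [-0.003, 0.302, -0.953, 0.373], [0.0, 0.0, 0.0, 1.0]]
[-0.73300568  0.72136449  0.85139398] [[-0.0, 1.0, -0.001], [1.0, 0.0, -0.0], [-0.0, -0.001, -1.0]] 0.15
```

View pics/s0.png

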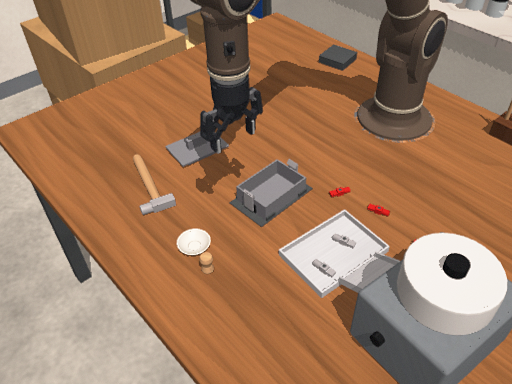

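View pics/d0.png

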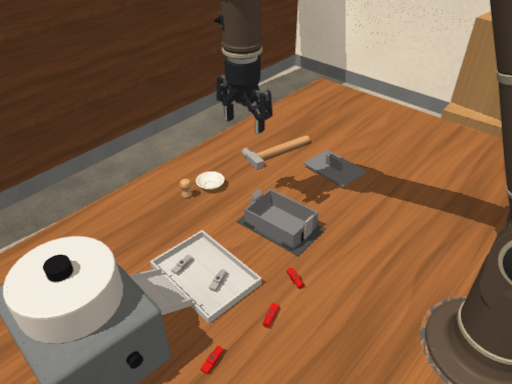

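Scene: two grey heads in the tray at (344,240) and (324,267). The red ones at (340,192) and (378,210) are decoys. The tote is at (271,190), and the lid is at (197,148), partly behind the gripper. The side view agrees: heads (182,264) and (218,279), tote (281,218), lid (335,168).

```bash
python3 - <<'E'
from h import *
a=cv2.imread("pics/s0.png");b=cv2.imread("pics/d0.png")
ca=cam("scene");cb=cam("side")
print("heads",ray(*ca,[(344,240),(324,267)],.012).round(3).tolist(),ray(*cb,[(218,279),(182,264)],.012).round(3).tolist())
print("tote",ray(*ca,(271,186),.05).round(3),ray(*cb,(281,215),.05).round(3))
print("lid",ray(*ca,(197,148),.017).round(3),ray(*cb,(335,168),.017).round(3))
print("others",ray(*ca,[(193,243),(207,263),(158,203),(140,160)],.01).round(3).tolist(), ray(*cb,[(210,181),(186,188)],.01).round(3).tolist())
f=lambda im,x0,y0,x1,y1,s:cv2.resize(im[y0:y1,x0:x1],None,fx=s,fy=s,interpolation=cv2.INTER_CUBIC)
p=[f(a,270,200,400,300,3),f(b,145,225,275,325,3),f(a,160,120,320,220,2.4375),f(b,230,140,390,240,2.4375)]
h=min(x.shape[0] for x in p[2:]);
cv2.imwrite("pics/c0.png",np.vstack([np.hstack(p[:2]),np.hstack([x[:h,:390] for x in p[2:]])]))
E
```

```text
heads [[0.498, 0.232, 0.012], [0.59, 0.254, 0.012]] [[0.494, 0.228, 0.012], [0.586, 0.252, 0.012]]
tote [[0.526 0.011 0.05 ]] [[0.498 0.009 0.05 ]]
lid [[ 0.552 -0.272  0.017]] [[ 0.533 -0.281  0.017]]
others [[0.764, -0.002, 0.01], [0.775, 0.067, 0.01], [0.752, -0.17, 0.01], [0.696, -0.346, 0.01]] [[0.765, -0.006, 0.01], [0.791, 0.06, 0.01]]
```

View pics/c0.png

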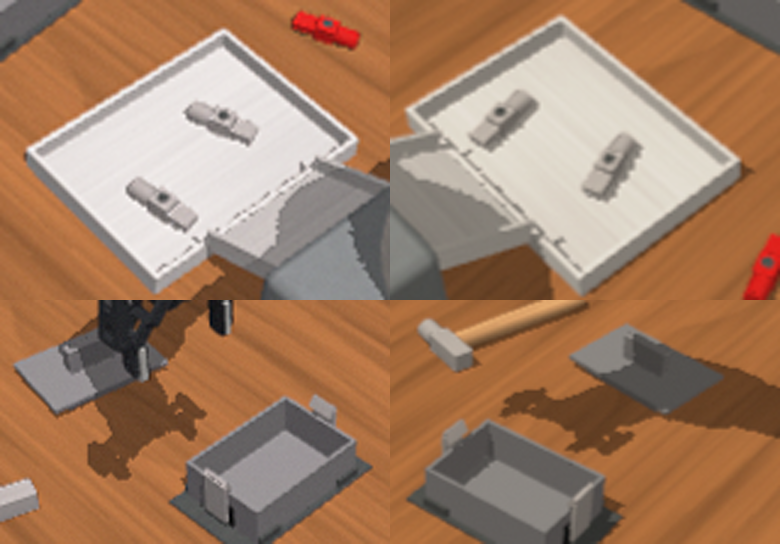

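The crop confirms two grey heads with dark eyes in the tray and the red ones outside it. Now a closer look with the wrist camera over the tray and tote.

Call:
step_arm:
  commands:
    - {"translation":[0.14,-0.1,-0.06],"turn":0,"gripper":0}
    - {"translation":[0.14,-0.1,-0.06],"turn":0,"gripper":0}
    - {"translation":[0.14,-0.1,-0.06],"turn":0,"gripper":0}
    - {"translation":[0.14,-0.1,-0.06],"turn":0,"gripper":0}
    - {"translation":[0.14,-0.1,-0.06],"turn":0,"gripper":0}
    - {"translation":[0.14,-0.1,-0.06],"turn":0,"gripper":0}
    - {"translation":[0.14,-0.1,-0.06],"turn":0,"gripper":0}

```text
time_s: 0.73
tool_pos: [0.5452, 0.111, 0.279]
orientation: [[0.001, 1.0, -0.0], [1.0, -0.001, -0.001], [-0.001, -0.0, -1.0]]
contact_force: [-0.3, -0.8, -0.3]
opening: 1.002
finger_force: 0.0
```

```bash
python3 - <<'E'
from h import *
w,cw=snap("wrist","w1.png"); np.savez("w1.npz",K=cw[0],T=cw[1]); print(cw[1].round(3).tolist(), observe()["tool_pos"])
a,_=snap("scene","s1.png")
E
```

```text
[[1.0, -0.0, -0.001, 0.546], [-0.001, -0.953, -0.303, 0.188], [-0.001, 0.303, -0.953, 0.421], [0.0, 0.0, 0.0, 1.0]] [0.54534765 0.11052221 0.27870223]
```

View pics/w1.png

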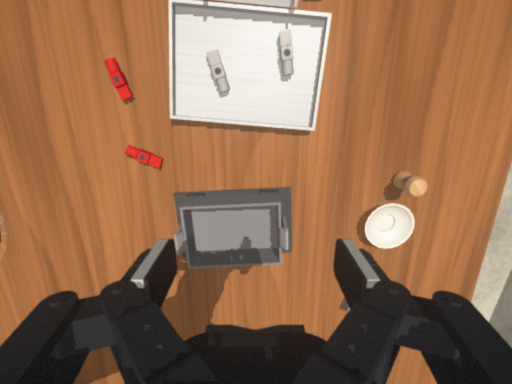

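Wrist view: heads with eyes at (217,70) and (287,52), tote rim around (185..285, 203..267), dish (390,226), graver (412,184).

```bash
python3 - <<'E'
from h import *
d=np.load("w1.npz");c=(d["K"],d["T"]);w=cv2.imread("pics/w1.png");g=cv2.cvtColor(w,cv2.COLOR_BGR2GRAY)
print(g[70,180:260:2].tolist())
for (u,v) in((217,70),(287,52)):
    r=g[v-28:v+29,u-16:u+17]
    m=((r<np.median(r)-22)).astype(np.uint8)
    n,l,s,cc=cv2.connectedComponentsWithStats(m); k=1+s[1:,4].argmax(); m=(l==k)
    ys,xs=np.nonzero(m);P=ray(*c,np.c_[xs+u-16,ys+v-28],.012)[:,:2]
    rect=cv2.minAreaRect((P*1000).astype(np.float32))
    e=(r<75); ey,ex=np.nonzero(e)
    E=ray(*c,(ex.mean()+u-16,ey.mean()+v-28),.020) if e.any() else None
    q=P-P.mean(0);va=np.linalg.svd(q,full_matrices=False)[2][0]
    print("area",m.sum(),"centroid",P.mean(0).round(4),"rect",rect,"ax",va.round(3),"eye",E)
t=w[185:285,165:305];cv2.imwrite("pics/t1.png",cv2.resize(t,None,fx=5.5,fy=5.5,interpolation=cv2.INTER_CUBIC))
E
```

```text
[235, 235, 235, 237, 237, 237, 238, 237, 238, 238, 239, 238, 239, 239, 238, 192, 185, 165, 106, 108, 120, 205, 180, 239, 240, 239, 240, 240, 241, 240, 241, 242, 241, 242, 241, 242, 241, 242, 243, 243]
area 651 centroid [0.4944 0.2265] rect ((494.3210754394531, 225.57772827148438), (21.197519302368164, 61.21501159667969), 18.129066467285156) ax [ 0.287 -0.958] eye None
area 690 centroid [0.5866 0.2483] rect ((586.7976684570312, 247.8244171142578), (22.178964614868164, 60.1982536315918), 4.671432018280029) ax [ 0.101 -0.995] eye None
```

View pics/t1.png

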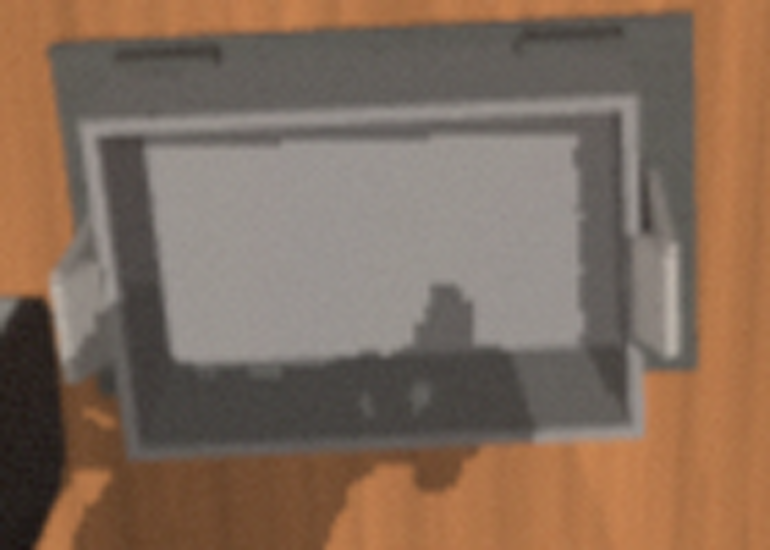

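```bash
python3 - <<'E'
from h import *
d=np.load("w1.npz");c=(d["K"],d["T"]);w=cv2.imread("pics/w1.png");g=cv2.cvtColor(w,cv2.COLOR_BGR2GRAY)
q=np.array([(80,122),(637,96),(642,438),(127,458)])/5.5+(165,185)-.4
P=ray(*c,q,.05)[:,:2];print(P.round(4).tolist(),"ctr",P.mean(0).round(4))
e=lambda a,b:(np.linalg.norm(P[b]-P[a]).round(4),np.degrees(np.arctan2(*(P[b]-P[a])[::-1])).round(2))
print(e(0,1),e(3,2),e(0,3),e(1,2))
for (u,v) in((217,70),(287,52)):
    r=g[v-6:v+7,u-6:u+7]; y,x=np.nonzero(r<r.min()+35)
    print(r.min(),len(x),"eye",ray(*c,(x.mean()+u-6,y.mean()+v-6),.020).round(4))
# tray corners top z=.02
print(ray(*c,[(171,0),(330,13),(314,130),(171,120)],.02).round(3).tolist())
# lid from scene2 & side
a=cv2.imread("pics/s1.png");cv2.imwrite("pics/l1.png",np.hstack([cv2.resize(a[115:185,155:245],(450,350),interpolation=cv2.INTER_CUBIC),cv2.resize(cv2.imread("pics/d0.png")[140:200,295:380],(350,350*60//85),interpolation=cv2.INTER_CUBIC)[:350] if 0 else np.zeros((350,1,3),np.uint8)]))
E
```

```text
[[0.4354, 0.0431], [0.583, 0.0504], [0.5873, -0.0533], [0.4402, -0.0599]] ctr [ 0.5115 -0.0049]
(np.float64(0.1477), np.float64(2.85)) (np.float64(0.1473), np.float64(2.58)) (np.float64(0.1031), np.float64(-87.36)) (np.float64(0.1038), np.float64(-87.61))
104 31 eye [[0.4952 0.2293 0.02  ]]
109 31 eye [[0.5882 0.2515 0.02  ]]
[[0.44, 0.312, 0.02], [0.642, 0.297, 0.02], [0.631, 0.15, 0.02], [0.426, 0.164, 0.02]]
```

Call:
step_arm:
  commands:
    - {"translation":[0.149,-0.0627,0.05],"turn":-0.187,"gripper":135}
    - {"translation":[0.149,-0.0627,0.1],"turn":-0.187,"gripper":135}
    - {"translation":[0.149,-0.0627,0.15],"turn":-0.187,"gripper":135}
    - {"translation":[0.149,-0.0627,0.2237],"turn":-0.187,"gripper":135}
    - {"translation":[0.149,-0.0627,0.2737],"turn":-0.187,"gripper":135}
    - {"translation":[0.149,-0.0627,0.2737],"turn":-0.187,"gripper":135}
    - {"translation":[0.149,-0.0627,0.2737],"turn":-0.187,"gripper":135}

```text
time_s: 1.42
tool_pos: [0.4931, 0.2299, 0.056]
orientation: [[-0.289, 0.957, -0.004], [0.957, 0.289, -0.002], [-0.001, -0.005, -1.0]]
contact_force: [-0.6, -0.5, 0.3]
opening: 0.469
finger_force: 0.0
```

```bash
cat >> h.py <<'E'
def go(p,ang):
    "units to reach world p with tool y at world angle ang (deg)"
    s=observe(); R=np.array(s["orientation"]); t=R.T@(np.array(p)-s["tool_pos"])/.8
    cur=np.degrees(np.arctan2(R[1,1],R[0,1])); a=-(ang-cur); a=(a+90)%180-90
    print("t",np.round(t,4).tolist(),"turn",round(a/90,4),"pos",np.round(s["tool_pos"],4),"op",s["opening"],"F",np.round(s["contact_force"],1),"t",s["time_s"])
E
python3 - <<'E'
from h import *
go((.4952,.2293,.007),16.7)
w,c=snap("wrist","w2.png");np.savez("w2.npz",K=c[0],T=c[1])
E
```

```text
t [-0.0014, 0.0026, 0.0612] turn 0.0008 pos [0.4931 0.2299 0.056 ] op 0.46949649048136294 F [-0.6 -0.5  0.3] t 1.4167
```

View pics/w2.png

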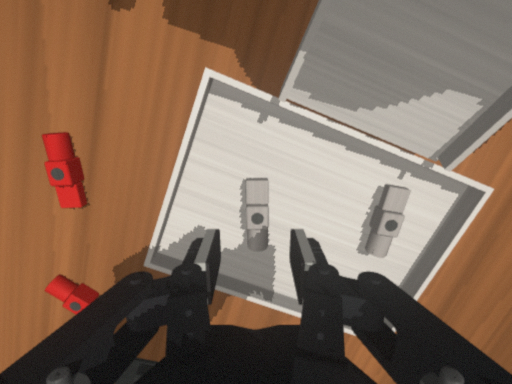

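Head A sits between the fingers, axis aligned, its eye at (257,218). Descending and gripping.

Call:
step_arm:
  commands:
    - {"translation":[-0.001,0.002,0.04],"turn":0,"gripper":135}
    - {"translation":[-0.001,0.002,0.0605],"turn":0,"gripper":135}
    - {"translation":[-0.001,0.002,0.0605],"turn":0,"gripper":135}
    - {"translation":[-0.001,0.002,0.0605],"turn":0,"gripper":255}
    - {"translation":[-0.001,0.002,0.0605],"turn":0,"gripper":255}
    - {"translation":[-0.001,0.002,0.0605],"turn":0,"gripper":255}
    - {"translation":[-0.001,0.002,0.0605],"turn":0,"gripper":255}
    - {"translation":[-0.001,0.002,0.0605],"turn":0,"gripper":255}
    - {"translation":[-0.001,0.002,0.0605],"turn":0,"gripper":255}
  force: 50

```text
time_s: 2.22
tool_pos: [0.4977, 0.2311, 0.0134]
orientation: [[-0.289, 0.957, 0.002], [0.957, 0.289, 0.001], [0.0, 0.003, -1.0]]
contact_force: [0.3, -1.8, 7.9]
opening: 0.163
finger_force: 50.5
```

Call:
step_arm:
  commands:
    - {"translation":[0,0,-0.05],"turn":0,"gripper":255}
    - {"translation":[0,0,-0.1],"turn":0,"gripper":255}
    - {"translation":[0,0,-0.15],"turn":0,"gripper":255}
    - {"translation":[0,0,-0.18],"turn":0,"gripper":255}
    - {"translation":[0,0,-0.18],"turn":0,"gripper":255}

```text
time_s: 2.63
tool_pos: [0.4995, 0.2326, 0.1623]
orientation: [[-0.289, 0.957, 0.009], [0.957, 0.289, 0.005], [0.002, 0.01, -1.0]]
contact_force: [1.2, 1.0, 0.2]
opening: 0.161
finger_force: 49.7
```

```bash
python3 - <<'E'
from h import *
go((.4835,-.0063,.13),2.7)
go((.4835,-.0063,.022),2.7)
E
```

```text
t [-0.2801, -0.1059, 0.0388] turn 0.1569 pos [0.4995 0.2326 0.1623] op 0.16102081286733028 F [1.2 1.  0.2] t 2.6333
t [-0.2803, -0.1073, 0.1738] turn 0.1569 pos [0.4995 0.2326 0.1623] op 0.16102081286733028 F [1.2 1.  0.2] t 2.6333
```

Call:
step_arm:
  commands:
    - {"translation":[-0.28,-0.106,0.01],"turn":0.157,"gripper":255}
    - {"translation":[-0.28,-0.106,0.01],"turn":0.157,"gripper":255}
    - {"translation":[-0.28,-0.106,0.01],"turn":0.157,"gripper":255}
    - {"translation":[-0.28,-0.106,0.01],"turn":0.157,"gripper":255}
    - {"translation":[-0.28,-0.106,0.01],"turn":0.157,"gripper":255}
    - {"translation":[-0.28,-0.106,0.01],"turn":0.157,"gripper":255}
    - {"translation":[-0.28,-0.106,0.01],"turn":0.157,"gripper":255}
    - {"translation":[-0.28,-0.106,0.04],"turn":0.157,"gripper":255}

```text
time_s: 3.3
tool_pos: [0.4826, -0.0104, 0.1268]
orientation: [[-0.042, 0.999, 0.007], [0.999, 0.042, -0.0], [-0.001, 0.007, -1.0]]
contact_force: [1.3, 0.5, -0.3]
opening: 0.164
finger_force: 49.7
```

```bash
python3 - <<'E'
from h import *
go((.4835,-.0063,.022),2.7)
E
```

```text
t [0.0052, 0.0004, 0.1311] turn -0.0032 pos [ 0.4826 -0.0104  0.1268] op 0.16447467421919185 F [ 1.3  0.5 -0.3] t 3.3
```

Call:
step_arm:
  commands:
    - {"translation":[0.004,0,0],"turn":0,"gripper":255}
    - {"translation":[0.004,0,0.05],"turn":0,"gripper":255}
    - {"translation":[0.004,0,0.1],"turn":0,"gripper":255}
    - {"translation":[0.004,0,0.13],"turn":0,"gripper":255}
    - {"translation":[0.004,0,0.13],"turn":0,"gripper":255}
    - {"translation":[0.004,0,0.13],"turn":0,"gripper":255}
    - {"translation":[0.004,0,0.13],"turn":0,"gripper":165}
    - {"translation":[0.004,0,0.13],"turn":0,"gripper":165}
    - {"translation":[0.004,0,0.13],"turn":0,"gripper":165}
    - {"translation":[0.004,0,0.13],"turn":0,"gripper":165}

```text
time_s: 4.13
tool_pos: [0.4812, -0.0048, 0.0214]
orientation: [[-0.047, 0.999, 0.003], [0.999, 0.047, 0.0], [0.0, 0.003, -1.0]]
contact_force: [0.3, 0.1, 0.3]
opening: 0.358
finger_force: 0.0
```

```bash
python3 - <<'E'
from h import *
go((.5882,.2515,.06),5)
E
```

```text
t [0.3137, 0.1488, -0.0478] turn -0.0256 pos [ 0.4812 -0.0048  0.0214] op 0.3581555857465938 F [0.3 0.1 0.3] t 4.1333
```

Call:
step_arm:
  commands:
    - {"translation":[0,0,-0.05],"turn":0,"gripper":165}
    - {"translation":[0,0,-0.1],"turn":0,"gripper":165}
    - {"translation":[0,0,-0.14],"turn":0,"gripper":135}
    - {"translation":[0.313,0.1487,-0.14],"turn":-0.03,"gripper":135}
    - {"translation":[0.313,0.1487,-0.14],"turn":-0.03,"gripper":135}
    - {"translation":[0.313,0.1487,-0.14],"turn":-0.03,"gripper":135}
    - {"translation":[0.313,0.1487,-0.14],"turn":-0.03,"gripper":135}
    - {"translation":[0.313,0.1487,-0.14],"turn":-0.03,"gripper":135}
    - {"translation":[0.313,0.1487,-0.12],"turn":-0.03,"gripper":135}
    - {"translation":[0.313,0.1487,-0.08],"turn":-0.03,"gripper":135}
    - {"translation":[0.313,0.1487,-0.045],"turn":-0.03,"gripper":135}
    - {"translation":[0.313,0.1487,-0.045],"turn":-0.03,"gripper":135}
    - {"translation":[0.313,0.1487,-0.045],"turn":-0.03,"gripper":135}

```text
time_s: 5.22
tool_pos: [0.5858, 0.25, 0.0548]
orientation: [[-0.095, 0.996, -0.004], [0.996, 0.095, -0.002], [-0.002, -0.004, -1.0]]
contact_force: [-0.4, -1.0, -0.5]
opening: 0.474
finger_force: 0.0
```

```bash
python3 - <<'E'
from h import *
d=np.load("w2.npz");c=(d["K"],d["T"])
print("w2 eyes",ray(*c,[(257.5,218),(391,225)],.02).round(4).tolist(),"B ends",ray(*c,[(397,186),(379,256)],.014).round(4).tolist())
w,c=snap("wrist","w3.png");o=observe()
g=cv2.cvtColor(w,cv2.COLOR_BGR2GRAY);u,v=proj(*c,(.5882,.2515,.02))[0].astype(int)
r=g[v-9:v+10,u-9:u+10];y,x=np.nonzero(r<r.min()+35);e=(x.mean()+u-9,y.mean()+v-9)
E=ray(*c,e,.02)[0];print(e,len(x),r.min(),E)
go((E[0],E[1],.010),5.0)
E
```

```text
w2 eyes [[0.4958, 0.2295, 0.02], [0.5886, 0.2521, 0.02]] B ends [[0.5835, 0.279, 0.014], [0.595, 0.2239, 0.014]]
(np.float64(258.2056074766355), np.float64(215.16822429906543)) 107 87 [0.58867263 0.25192928 0.02      ]
t [0.0025, 0.002, 0.0584] turn 0.0039 pos [0.5873 0.2499 0.0567] op 0.46912131065473744 F [-0.1 -0.9  0.6] t 5.2667
```

View pics/w3.png

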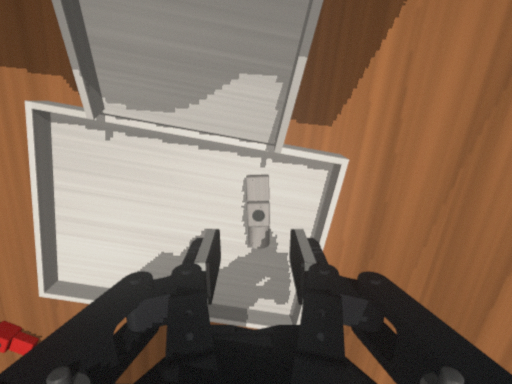

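Head B (eye at (258,215)) is between the fingers and aligned. The right tray wall is close, so I'll narrow the opening before descending.

Call:
step_arm:
  commands:
    - {"translation":[0.002,0.001,0.02],"turn":0,"gripper":155}
    - {"translation":[0.002,0.001,0.058],"turn":0,"gripper":155}
    - {"translation":[0.002,0.001,0.058],"turn":0,"gripper":155}
    - {"translation":[0.002,0.001,0.058],"turn":0,"gripper":255}
    - {"translation":[0.002,0.001,0.058],"turn":0,"gripper":255}
    - {"translation":[0.002,0.001,0.058],"turn":0,"gripper":255}
    - {"translation":[0.002,0.001,0.058],"turn":0,"gripper":255}
    - {"translation":[0.002,0.001,0.058],"turn":0,"gripper":255}
    - {"translation":[0.002,0.001,0.01],"turn":0,"gripper":255}
    - {"translation":[0.002,0.001,-0.04],"turn":0,"gripper":255}
    - {"translation":[0.002,0.001,-0.09],"turn":0,"gripper":255}
    - {"translation":[0.002,0.001,-0.12],"turn":0,"gripper":255}
    - {"translation":[0.002,0.001,-0.12],"turn":0,"gripper":255}

```text
time_s: 6.35
tool_pos: [0.5912, 0.2542, 0.1599]
orientation: [[-0.094, 0.996, 0.01], [0.996, 0.094, 0.005], [0.004, 0.011, -1.0]]
contact_force: [1.0, 0.0, 0.4]
opening: 0.168
finger_force: 49.9
```

```bash
python3 - <<'E'
from h import *
go((.5405,-.0036,.15),2.7)
E
```

```text
t [-0.3149, -0.0934, 0.01] turn 0.0298 pos [0.5912 0.2542 0.1599] op 0.16844498472920783 F [1.  0.  0.4] t 6.35
```

Call:
step_arm:
  commands:
    - {"translation":[-0.315,-0.093,0.01],"turn":0.03,"gripper":255}
    - {"translation":[-0.315,-0.093,0.01],"turn":0.03,"gripper":255}
    - {"translation":[-0.315,-0.093,0.01],"turn":0.03,"gripper":255}
    - {"translation":[-0.315,-0.093,0.01],"turn":0.03,"gripper":255}
    - {"translation":[-0.315,-0.093,0.01],"turn":0.03,"gripper":255}
    - {"translation":[-0.315,-0.093,0.01],"turn":0.03,"gripper":255}
    - {"translation":[-0.315,-0.093,0.01],"turn":0.03,"gripper":255}
    - {"translation":[-0.315,-0.093,0.01],"turn":0.03,"gripper":255}
    - {"translation":[-0.315,-0.093,0.01],"turn":0.03,"gripper":255}

```text
time_s: 7.1
tool_pos: [0.5374, -0.006, 0.1442]
orientation: [[-0.045, 0.999, 0.001], [0.999, 0.045, 0.0], [0.0, 0.001, -1.0]]
contact_force: [0.8, 0.5, -0.9]
opening: 0.168
finger_force: 49.9
```

```bash
python3 - <<'E'
from h import *
go((.5405,-.0036,.022),2.7)
E
```

```text
t [0.0028, 0.0039, 0.1528] turn -0.0014 pos [ 0.5374 -0.006   0.1442] op 0.16771262608957857 F [ 0.8  0.5 -0.9] t 7.1
```

Call:
step_arm:
  commands:
    - {"translation":[0.003,0.004,0.05],"turn":0,"gripper":255}
    - {"translation":[0.003,0.004,0.1],"turn":0,"gripper":255}
    - {"translation":[0.003,0.004,0.13],"turn":0,"gripper":255}
    - {"translation":[0.003,0.004,0.152],"turn":0,"gripper":255}
    - {"translation":[0.003,0.004,0.152],"turn":0,"gripper":255}
    - {"translation":[0.003,0.004,0.152],"turn":0,"gripper":255}
    - {"translation":[0.003,0.004,0.152],"turn":0,"gripper":165}
    - {"translation":[0.003,0.004,0.152],"turn":0,"gripper":165}
    - {"translation":[0.003,0.004,0.152],"turn":0,"gripper":165}
    - {"translation":[0.003,0.004,0.1],"turn":0,"gripper":165}
    - {"translation":[0.003,0.004,0.05],"turn":0,"gripper":165}
    - {"translation":[0.003,0.004,0],"turn":0,"gripper":165}
    - {"translation":[0.003,0.004,-0.05],"turn":0,"gripper":165}
    - {"translation":[0.003,0.004,-0.1],"turn":0,"gripper":165}
    - {"translation":[0.003,0.004,-0.1],"turn":0,"gripper":165}

```text
time_s: 8.35
tool_pos: [0.5447, -0.0027, 0.2334]
orientation: [[-0.047, 0.999, 0.015], [0.999, 0.047, 0.001], [0.0, 0.015, -1.0]]
contact_force: [1.3, -0.5, 0.2]
opening: 0.352
finger_force: 0.0
```

```bash
python3 - <<'E'
from h import *
go((.54,-.18,.27),2.7)
snap("wrist","w4.png"); snap("side","d4.png");snap("scene","s4.png")
E
```

```text
t [-0.2211, -0.0155, -0.046] turn -0.0003 pos [ 0.5447 -0.0027  0.2334] op 0.3521615292066813 F [ 1.3 -0.5  0.2] t 8.35
```

Call:
step_arm:
  commands:
    - {"translation":[-0.41,-0.02,-0.046],"turn":0,"gripper":60}
    - {"translation":[-0.41,-0.02,-0.046],"turn":0,"gripper":60}
    - {"translation":[-0.41,-0.02,-0.046],"turn":0,"gripper":60}
    - {"translation":[-0.41,-0.02,-0.046],"turn":0,"gripper":60}
    - {"translation":[-0.41,-0.02,-0.046],"turn":0,"gripper":60}
    - {"translation":[-0.41,-0.02,-0.046],"turn":0,"gripper":60}
    - {"translation":[-0.41,-0.02,-0.046],"turn":0,"gripper":60}
    - {"translation":[-0.41,-0.02,-0.046],"turn":0,"gripper":60}
    - {"translation":[-0.41,-0.02,-0.046],"turn":0,"gripper":60}
    - {"translation":[-0.41,-0.02,-0.046],"turn":0,"gripper":60}
    - {"translation":[-0.41,-0.02,-0.046],"turn":0,"gripper":60}

```text
time_s: 9.42
tool_pos: [0.5395, -0.3303, 0.259]
orientation: [[-0.047, 0.999, -0.002], [0.999, 0.047, 0.002], [0.002, -0.002, -1.0]]
contact_force: [-0.2, 0.6, -0.6]
opening: 0.765
finger_force: 0.0
```

```bash
python3 - <<'E'
from h import *
go((.54,-.18,.27),2.7)
w,c=snap("wrist","w5.png");np.savez("w5.npz",K=c[0],T=c[1])
s,_=snap("scene","s5.png")
cv2.imwrite("pics/m5.png",np.hstack([w,cv2.resize(s[150:230,220:280],(288,384),interpolation=cv2.INTER_CUBIC)]))
E
```

```text
t [0.1876, 0.0094, -0.0134] turn -0.0 pos [ 0.5395 -0.3303  0.259 ] op 0.7653120249952698 F [-0.2  0.6 -0.6] t 9.4167
```

View pics/m5.png

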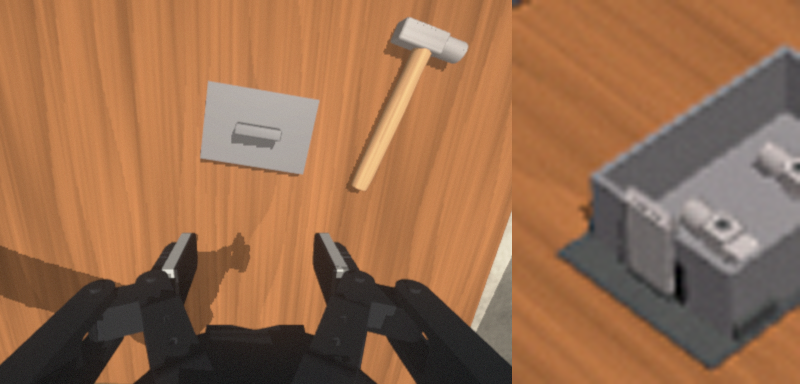

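The lid's plate corners are near (208,81), (319,99), (302,175) and (200,158), with the handle around (257,132). The scene crop shows both heads lying in the tote.

```bash
python3 - <<'E'
from h import *
d=np.load("w5.npz");c=(d["K"],d["T"]);w=cv2.imread("pics/w5.png")
hsv=cv2.cvtColor(w,cv2.COLOR_BGR2HSV);m=((hsv[...,1]<60)).astype(np.uint8);m[200:]=0;m[:,:185]=0;m[:,335:]=0
k=max(cv2.findContours(m,cv2.RETR_EXTERNAL,cv2.CHAIN_APPROX_NONE)[0],key=cv2.contourArea)
ap=cv2.approxPolyDP(k,6,True)[:,0];print(ap.tolist())
P=ray(*c,k[:,0],.017)[:,:2];r=cv2.minAreaRect((P*1000).astype(np.float32));print(r)
if len(ap)==4:print(ray(*c,ap,.017).round(4).tolist())
g=cv2.cvtColor(w,cv2.COLOR_BGR2GRAY)[110:150,222:292];print(g[:,35].tolist())
print("handle top ends",ray(*c,[(236,128),(281,135)],.049).round(4).tolist(),proj(*c,[r[0][0]/1000,r[0][1]/1000,.049]))
print(observe()["joints"])
E
```

```text
[[208, 82], [202, 158], [302, 173], [318, 100]]
((541.1935424804688, -288.3634948730469), (103.53666687011719, 149.22332763671875), 83.5000228881836)
[[0.4732, -0.2299, 0.017], [0.4642, -0.3316, 0.017], [0.6089, -0.3467, 0.017], [0.6203, -0.2454, 0.017]]
[172, 173, 174, 173, 176, 173, 172, 171, 175, 172, 172, 171, 173, 170, 152, 121, 134, 163, 173, 178, 174, 172, 170, 166, 168, 161, 152, 125, 106, 107, 111, 108, 106, 109, 112, 111, 114, 137, 163, 168]
handle top ends [[0.5137, -0.2846, 0.049], [0.5713, -0.2906, 0.049]] [[257.52886588 132.10367985]]
[ 0.38828862  0.40319959  0.11572794  1.54487027 -0.04959762  1.19825857
  0.5624232 ]
```

```bash
python3 - <<'E'
from h import *
go((.5412,-.2884,.10),83.7)
E
```

```text
t [0.0504, 0.0039, 0.1997] turn -0.8985 pos [ 0.5402 -0.3291  0.2597] op 0.7627705408137966 F [-0.1  0.1  1.1] t 9.5167
```

Call:
step_arm:
  commands:
    - {"translation":[0.05,0.004,0.02],"turn":-0.8985,"gripper":110}
    - {"translation":[0.05,0.004,0.04],"turn":-0.8985,"gripper":110}
    - {"translation":[0.05,0.004,0.06],"turn":-0.8985,"gripper":110}
    - {"translation":[0.05,0.004,0.08],"turn":-0.8985,"gripper":110}
    - {"translation":[0.05,0.004,0.1],"turn":-0.8985,"gripper":110}
    - {"translation":[0.05,0.004,0.12],"turn":-0.8985,"gripper":110}
    - {"translation":[0.05,0.004,0.14],"turn":-0.8985,"gripper":110}
    - {"translation":[0.05,0.004,0.16],"turn":-0.8985,"gripper":110}
    - {"translation":[0.05,0.004,0.17],"turn":-0.8985,"gripper":110}
    - {"translation":[0.05,0.004,0.18],"turn":-0.8985,"gripper":110}
    - {"translation":[0.05,0.004,0.19],"turn":-0.8985,"gripper":110}
    - {"translation":[0.05,0.004,0.2],"turn":-0.8985,"gripper":110}
    - {"translation":[0.05,0.004,0.2],"turn":-0.8985,"gripper":110}
    - {"translation":[0.05,0.004,0.2],"turn":-0.8985,"gripper":110}

```text
time_s: 10.68
tool_pos: [0.5413, -0.2897, 0.1005]
orientation: [[-0.994, 0.112, -0.001], [0.112, 0.994, 0.001], [0.001, 0.001, -1.0]]
contact_force: [0.8, -0.0, 0.7]
opening: 0.571
finger_force: 0.0
```

```bash
python3 - <<'E'
from h import *
go((.5412,-.2884,.025),83.7)
w,c=snap("wrist","w6.png");np.savez("w6.npz",K=c[0],T=c[1])
hsv=cv2.cvtColor(w,cv2.COLOR_BGR2HSV)
p=proj(*c,[(.5412,-.2884,.049)]);print(p)
E
```

```text
t [0.0003, 0.0015, 0.0944] turn -0.0015 pos [ 0.5413 -0.2897  0.1005] op 0.5710732911170527 F [ 0.8 -0.   0.7] t 10.6833
[[256.3915233  207.70964308]]
```

View pics/w6.png

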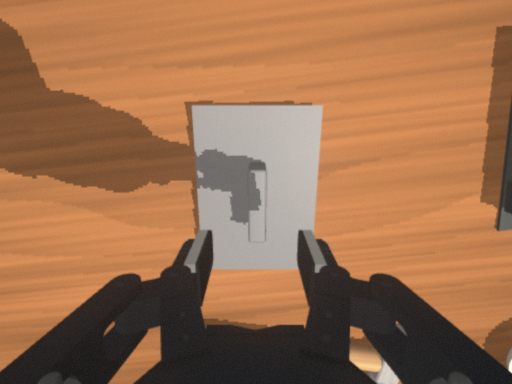

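The handle's top is centred at (258,206), between the fingers and parallel to the pads. Descending to grip it.

Call:
step_arm:
  commands:
    - {"translation":[0,0.0015,0.04],"turn":0,"gripper":110}
    - {"translation":[0,0.0015,0.08],"turn":0,"gripper":110}
    - {"translation":[0,0.0015,0.092],"turn":0,"gripper":110}
    - {"translation":[0,0.0015,0.092],"turn":0,"gripper":110}
    - {"translation":[0,0.0015,0.092],"turn":0,"gripper":255}
    - {"translation":[0,0.0015,0.092],"turn":0,"gripper":255}
    - {"translation":[0,0.0015,0.092],"turn":0,"gripper":255}
    - {"translation":[0,0.0015,0.092],"turn":0,"gripper":255}
    - {"translation":[0,0.0015,0.092],"turn":0,"gripper":255}
    - {"translation":[0,0.0015,0.092],"turn":0,"gripper":255}
    - {"translation":[0,0.0015,0.092],"turn":0,"gripper":255}
  force: 90

```text
time_s: 11.65
tool_pos: [0.5428, -0.2904, 0.0294]
orientation: [[-0.994, 0.112, 0.003], [0.112, 0.994, -0.001], [-0.003, -0.001, -1.0]]
contact_force: [-0.9, 0.3, 6.2]
opening: 0.139
finger_force: 89.2
```

```bash
python3 - <<'E'
from h import *
go((.5412,-.2884,.16),83.7)
E
```

```text
t [0.0018, 0.0021, -0.1633] turn -0.0016 pos [ 0.5428 -0.2904  0.0294] op 0.13908148154148248 F [-0.9  0.3  6.2] t 11.65
```

Call:
step_arm:
  commands:
    - {"translation":[0,0,-0.05],"turn":0,"gripper":255}
    - {"translation":[0,0,-0.1],"turn":0,"gripper":255}
    - {"translation":[0,0,-0.15],"turn":0,"gripper":255}
    - {"translation":[0,0,-0.18],"turn":0,"gripper":255}
    - {"translation":[0,0,-0.18],"turn":0,"gripper":255}
    - {"translation":[0,0,-0.18],"turn":0,"gripper":255}

```text
time_s: 12.15
tool_pos: [0.5424, -0.2905, 0.1738]
orientation: [[-0.994, 0.113, 0.004], [0.113, 0.994, -0.002], [-0.004, -0.002, -1.0]]
contact_force: [0.3, -0.1, -2.7]
opening: 0.14
finger_force: 88.4
```

```bash
python3 - <<'E'
from h import *
go((.5131,-.005,.165),92.7)
E
```

```text
t [0.0766, 0.3505, 0.01] turn -0.1018 pos [ 0.5424 -0.2905  0.1738] op 0.14048654081976716 F [ 0.3 -0.1 -2.7] t 12.15
```

Call:
step_arm:
  commands:
    - {"translation":[0.01,0.04,0.01],"turn":-0.01,"gripper":255}
    - {"translation":[0.02,0.08,0.01],"turn":-0.03,"gripper":255}
    - {"translation":[0.03,0.12,0.01],"turn":-0.05,"gripper":255}
    - {"translation":[0.04,0.16,0.01],"turn":-0.07,"gripper":255}
    - {"translation":[0.048,0.2,0.01],"turn":-0.09,"gripper":255}
    - {"translation":[0.054,0.24,0.01],"turn":-0.1,"gripper":255}
    - {"translation":[0.062,0.28,0.01],"turn":-0.102,"gripper":255}
    - {"translation":[0.07,0.31,0.01],"turn":-0.102,"gripper":255}
    - {"translation":[0.074,0.335,0.01],"turn":-0.102,"gripper":255}
    - {"translation":[0.0766,0.3505,0.01],"turn":-0.102,"gripper":255}
    - {"translation":[0.0766,0.3505,0.01],"turn":-0.102,"gripper":255}
    - {"translation":[0.0766,0.3505,0.01],"turn":-0.102,"gripper":255}
    - {"translation":[0.0766,0.3505,0.01],"turn":-0.102,"gripper":255}

```text
time_s: 13.23
tool_pos: [0.5115, -0.0056, 0.1624]
orientation: [[-0.999, -0.047, -0.001], [-0.047, 0.999, -0.001], [0.001, -0.001, -1.0]]
contact_force: [0.5, -0.2, -1.2]
opening: 0.142
finger_force: 88.4
```

```bash
python3 - <<'E'
from h import *
go((.5131,-.005,.10),92.7)
w,c=snap("wrist","w7.png");np.savez("w7.npz",K=c[0],T=c[1])
s,_=snap("scene","s7.png");d,_=snap("side","d7.png")
f=lambda im,x0,y0:cv2.resize(im[y0:y0+120,x0:x0+110],(352,384),interpolation=cv2.INTER_CUBIC)
cv2.imwrite("pics/m7.png",np.hstack([cv2.resize(w[100:384],(448,384//1*1))[:, :448],f(d,225,140)]))
E
```

```text
t [-0.0021, 0.0007, 0.078] turn -0.0001 pos [ 0.5115 -0.0056  0.1624] op 0.14220039216222916 F [ 0.5 -0.2 -1.2] t 13.2333
```

View pics/m7.png

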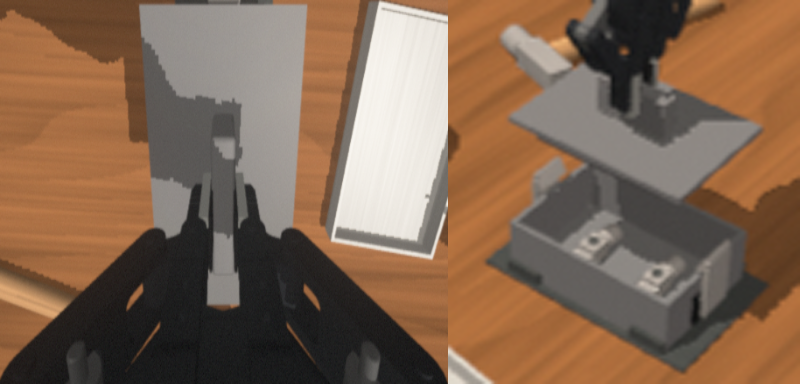

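Side crop: the lid is level over the tote, with both heads visible inside. Checking the lid and tote centres from their corners.

```bash
python3 - <<'E'
from h import *
o=observe();d=np.load("w7.npz");c=(d["K"],d["T"]);w=cv2.imread("pics/w7.png");print(o["tool_pos"])
zt=o["tool_pos"][2]-.0294+.017
m=(cv2.cvtColor(w,cv2.COLOR_BGR2HSV)[...,1]<60).astype(np.uint8);
g=cv2.cvtColor(w,cv2.COLOR_BGR2GRAY)
for v in (125,150,180): print(v,"edges",[int(x) for x in np.nonzero(np.abs(np.diff(m[v].astype(int))))[0] if 120<x<380])
print("col240",g[92:116,240].tolist(),g[92:116,310].tolist())
P=ray(*c,[(159,103.5),(350,103.5)],zt)[:,:2]; 
R=np.array(o["orientation"])[:2,:2]; print("far corners tool mm",((P-o["tool_pos"][:2])@R*1000).round(1).tolist())
cs=cam("side");q=lambda *p:[(225+(x-448)/3.2-.35,140+y/3.2-.35) for x,y in p]
L=ray(*cs,q((510,118),(762,128)),zt);T=ray(*cs,q((510,225),(746,238)),.05)
print("side lid",L.mean(0).round(4),np.linalg.norm(L[1]-L[0]),"tote",T.mean(0).round(4),np.linalg.norm(T[1]-T[0]))
for im in("d7","s7"):
    i=cv2.imread(f"pics/{im}.png")
E
```

```text
[ 0.51190093 -0.00575128  0.1628164 ]
125 edges [160, 348]
150 edges [163, 345]
180 edges [166, 342]
col240 [62, 60, 62, 69, 99, 118, 119, 121, 113, 92, 92, 126, 147, 148, 151, 149, 152, 152, 150, 152, 150, 153, 150, 148] [88, 89, 89, 91, 91, 92, 93, 92, 91, 94, 102, 131, 157, 158, 157, 158, 157, 158, 160, 159, 157, 159, 160, 158]
far corners tool mm [[76.4, -51.9], [76.5, 51.3]]
side lid [ 0.5062 -0.0031  0.1504] 0.1799671414109765 tote [0.5058 0.0009 0.05  ] 0.17904826587599118
```

Call:
step_arm:
  commands:
    - {"translation":[-0.002,0.002,0.03],"turn":0,"gripper":255}
    - {"translation":[-0.002,0.002,0.05],"turn":0,"gripper":255}
    - {"translation":[-0.002,0.002,0.07],"turn":0,"gripper":255}
    - {"translation":[-0.002,0.002,0.085],"turn":0,"gripper":255}
    - {"translation":[-0.002,0.002,0.09],"turn":0,"gripper":255}
    - {"translation":[-0.002,0.002,0.09],"turn":0,"gripper":255}
    - {"translation":[-0.002,0.002,0.09],"turn":0,"gripper":255}
  force: 110

```text
time_s: 13.97
tool_pos: [0.5138, -0.0031, 0.0914]
orientation: [[-0.999, -0.047, 0.0], [-0.047, 0.999, -0.0], [-0.0, -0.0, -1.0]]
contact_force: [0.7, -0.1, -0.5]
opening: 0.133
finger_force: 111.4
```

```bash
python3 - <<'E'
from h import *
go((.513,-.004,.0674),92.7)
s,_=snap("scene","s8.png");d,_=snap("side","d8.png");print(observe()["moment"])
f=lambda im,x0,y0:cv2.resize(im[y0:y0+100,x0:x0+100],(400,400),interpolation=cv2.INTER_CUBIC)
cv2.imwrite("pics/m8.png",np.hstack([f(s,220,130),f(d,230,160)]))
E
```

```text
t [0.001, -0.0011, 0.03] turn 0.0001 pos [ 0.5138 -0.0031  0.0914] op 0.13331345961049942 F [ 0.7 -0.1 -0.5] t 13.9667
[-0.03955085 -0.0190269  -0.00416996]
```

View pics/m8.png

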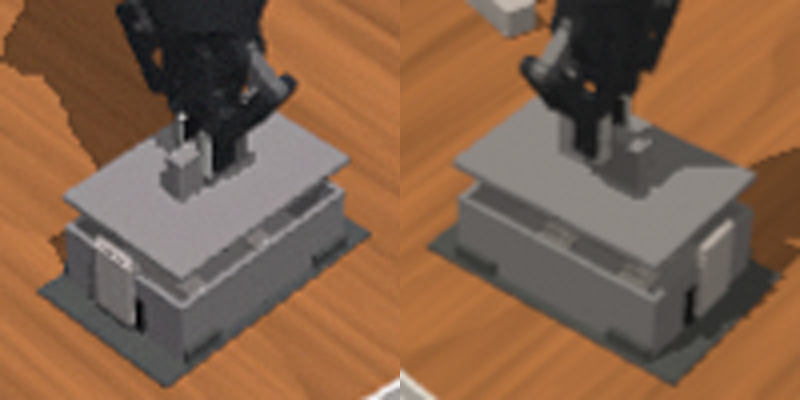

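The lid sits centred over the rim in both views, just above the clips. Lowering in stages.

Call:
step_arm:
  commands:
    - {"translation":[0,0,0.004],"turn":0,"gripper":255}
    - {"translation":[0,0,0.008],"turn":0,"gripper":255}
    - {"translation":[0,0,0.012],"turn":0,"gripper":255}
    - {"translation":[0,0,0.014],"turn":0,"gripper":255}
    - {"translation":[0,0,0.014],"turn":0,"gripper":255}
    - {"translation":[0,0,0.014],"turn":0,"gripper":255}

```text
time_s: 14.57
tool_pos: [0.5135, -0.0027, 0.08]
orientation: [[-0.999, -0.048, -0.0], [-0.048, 0.999, -0.0], [0.0, -0.0, -1.0]]
contact_force: [-0.9, 0.6, 2.0]
opening: 0.137
finger_force: 112.0
```

Call:
step_arm:
  commands:
    - {"translation":[0,0,0.002],"turn":0,"gripper":255}
    - {"translation":[0,0,0.004],"turn":0,"gripper":255}
    - {"translation":[0,0,0.006],"turn":0,"gripper":255}
    - {"translation":[0,0,0.008],"turn":0,"gripper":255}
    - {"translation":[0,0,0.01],"turn":0,"gripper":255}
    - {"translation":[0,0,0.012],"turn":0,"gripper":255}
    - {"translation":[0,0,0.012],"turn":0,"gripper":255}
    - {"translation":[0,0,0.012],"turn":0,"gripper":255}

```text
time_s: 15.23
tool_pos: [0.5134, -0.0027, 0.0692]
orientation: [[-0.999, -0.048, -0.001], [-0.048, 0.999, 0.0], [0.001, 0.001, -1.0]]
contact_force: [4.2, -0.5, -15.0]
opening: 0.134
finger_force: 109.6
```

The clips are now drawing the lid down (force −15 N). Continuing to press down gently.

Call:
step_arm:
  commands:
    - {"translation":[0,0,0.001],"turn":0,"gripper":255}
    - {"translation":[0,0,0.002],"turn":0,"gripper":255}
    - {"translation":[0,0,0.003],"turn":0,"gripper":255}
    - {"translation":[0,0,0.004],"turn":0,"gripper":255}
    - {"translation":[0,0,0.004],"turn":0,"gripper":255}
    - {"translation":[0,0,0.004],"turn":0,"gripper":255}

```text
time_s: 15.73
tool_pos: [0.5136, -0.003, 0.0675]
orientation: [[-0.999, -0.048, 0.0], [-0.048, 0.999, -0.0], [-0.0, -0.0, -1.0]]
contact_force: [-1.0, -2.0, 1.5]
opening: 0.137
finger_force: 112.1
```

Call:
step_arm:
  commands:
    - {"translation":[0,0,0.002],"turn":0,"gripper":255}
    - {"translation":[0,0,0.004],"turn":0,"gripper":255}
    - {"translation":[0,0,0.004],"turn":0,"gripper":255}
    - {"translation":[0,0,0.004],"turn":0,"gripper":255}

```text
time_s: 16.07
tool_pos: [0.5136, -0.003, 0.0674]
orientation: [[-0.999, -0.048, 0.001], [-0.048, 0.999, -0.002], [-0.001, -0.002, -1.0]]
contact_force: [-13.5, -2.2, 39.7]
opening: 0.137
finger_force: 117.6
```

Call:
step_arm:
  commands:
    - {"translation":[0,0,-0.001],"turn":0,"gripper":255}
    - {"translation":[0,0,-0.0024],"turn":0,"gripper":255}
    - {"translation":[0,0,-0.0024],"turn":0,"gripper":255}
    - {"translation":[0,0,-0.0024],"turn":0,"gripper":255}
    - {"translation":[0,0,-0.0024],"turn":0,"gripper":255}

```text
time_s: 16.48
tool_pos: [0.5136, -0.003, 0.0675]
orientation: [[-0.999, -0.048, 0.001], [-0.048, 0.999, -0.001], [-0.001, -0.001, -1.0]]
contact_force: [-6.9, -1.1, 18.1]
opening: 0.13
finger_force: 114.2
```

```bash
python3 - <<'E'
from h import *
s,_=snap("scene","s9.png");d,_=snap("side","d9.png");print(observe()["moment"],observe()["contact_force"])
f=lambda im,x0,y0:cv2.resize(im[y0:y0+100,x0:x0+100],(400,400),interpolation=cv2.INTER_CUBIC)
cv2.imwrite("pics/m9.png",np.hstack([f(s,220,130),f(d,230,160)]))
E
```

```text
[-0.35649334  1.32193699  0.08182055] [-6.25695227 -2.30753415 16.92717424]
```

View pics/m9.png

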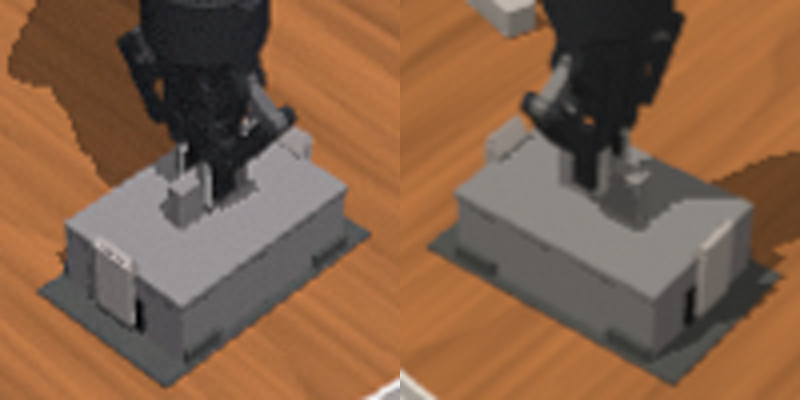

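Both views show the plate flat on the rim and both clip noses over it. The press is steady at about 17 N, so I'm handing in.

```bash
python3 -c "
from h import *
print(env.finish_job())"
```

```text
the job is handed in; nothing more can be done
None
```

The job is handed in, with no verdict returned: both hammer heads are in the tote, and the lid is snapped home under both clips with the gripper still pressing it down at about 17 N (you asked for about 10 N).

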